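Set an indexing jig under the bench drill

ROBOT

A 6-joint arm with a two-finger parallel gripper is mounted at the origin on the work surface. World frame = base frame: x ahead of the robot, y to its left, z up, the work surface at z = 0. Lengths are in mm, angles in rad, forces in N, time in s.
With the tool pointing down it reaches from about 350 to 775 mm from the base axis. Payload 7.3 kg.
Tool frame: the origin (TCP) lies between the finger pads; the fingertips stand 22 mm ahead of it and the grasp point (between the pads) lies 3 mm ahead of it; z points along the fingers, x is the direction in which the jaws open and shut, and the axes are right-handed (so a half turn about z gives the same grasp; the last joint's range is limited). The gripper opens to 92 mm and grips with 3 to 60 N. Pads are 19 mm wide; open, the fingers measure 130 mm over their backs; the gripper's body (75 mm by 190 mm) begins 47 mm behind the grasp point.
Start: joints at [-1.426, 0.342, 1.524, -0, 1.275, -0.146], TCP at [150.549, -502.969, 248.741] pointing down, gripper open.
Joint ranges: [-2.53, 2.53], [-0.77, 2.02], [0.04, 2.7], [-1, 4.14], [0.28, 2.66], [-3.11, 3.11]. Speed limits (rad/s): [2.57, 2.57, 3.14, 3.14, 3.14, 3.14].

INTERFACE

Orientations are given as [roll, pitch, yaw] about the fixed x, y, z axes, in that order (R = Rz(yaw) Ry(pitch) Rx(roll)).
In Python, from plant import * gives the robot as it stands. The module is installed in compiled form; this text tells all that it offers.
- The arm moves only by the shell command python3 -m handwheel 'ROWS' [OPENING]. ROWS is a JSON object of lists of equal length, an entry for each row: "translation": the shift along the world's x, y, z in units of 15 cm (1.0 is 15 cm), a list of three; "twist": the turn about the world's z in units of 90 degrees (1.0 is 90 degrees). In form: {"translation": [[tx, ty, tz], ...], "twist": [twist, ...]}. A call has exactly 8 rows; each row shifts and turns the pose as measured when the row begins; what a row does not reach is not made up. A row lasts 1/8 s, in which the tool goes at most 62.5 mm and 10.7 degrees, less where a joint would pass 70% of its speed; a pose out of reach is approached as far as the arm can. A call with a number of a shift or a turn outside -1 to 1 is refused whole. A call with a gripper value outside its range is refused whole. OPENING is the closure in counts, from 0 (fully open) to 255 (shut), set as the call begins (- or left out, the last holds). The fingers move at their own pace and stop on an object; the grip force is fixed at half the most. Time passes only in rows, so rows that do not move let the fingers close, or fill a call up. It gives the time, the measured TCP pose, the force and the opening at its end, in the units of the state.
- get_obs(): the state, without advancing time (a new reading comes with each control period).
- capture(name): name is "scene" or "side" or "wrist"; returns a dict with "img" (420x560x3 uint8, red, green, blue), "vertical_fov" (degrees; the focal length in pixels is half the picture's height over the tangent of half this angle, whatever the lens; pixels are square), "cx", "cy" (the principal point, pixels), "distortion" ([k1, k2, p1, p2, k3] as OpenCV has them; the pictures are not rectified), "world_from_camera" (4x4, takes a point from camera to world coordinates). Camera axes: x right, y up, looking along -z (the intrinsics and any distortion apply to the point x, -y, -z); pixel columns grow to the right and rows downward; lengths in mm; the calibration is good to about 2 mm. A picture is of the moment at which its call begins. There is no depth.
- close_job(): hands the job in, once; it reports no verdict.
Trained networks look in the newest picture that a camera, given by its name, has taken for a name from the list of things; names that differ only in an ending like _2 or _b are one class to them, and where a whole thing is asked for, a point or a joint stands for the part that bears it (a point fixed in the world has none). Each returns a list of dicts, best first, with "score" (0 to 1); they miss things now and then, are a little off and sometimes report something else, mostly with a low value. They report only what shows in the picture. A call takes as long as a camera call.
- search_frame(camera, label): "position" ([x, y, z] in mm, in the coordinates of the camera as it stood for that picture, good to about 4 mm: the middle of the surface that is visible of it).
- spot_point(camera, label): "position" ([x, y, z] in mm, in the coordinates of the camera as it stood for that picture, good to about 4 mm: a listed point, or the origin of a listed thing).
The state is a dict: "time": time; "joint_positions": joint angles; "dq": joint speeds; "tau": joint torques, N m; "tool_pos": TCP position; "tcp_rot": TCP orientation; "contact_force": force on the tool from outside, world axes, zero at the start; "moment": the same for the moment, N m; "grip_width": finger opening in mm.
Only numpy, scipy, OpenCV 4.12 (cv2) and the standard library are available. Lean on these libraries where they do the work, as an engineer would, in place of code of your own. Each camera call takes 0.05 s, during which the arm holds its last target.

TASK

Get the indexing jig ready for its first hole: turn its dial (the red-knobbed spoke is the handle) until the yellow line on the dial meets the red mark on the base, and slide the jig, never lifting it, flat against the fence and then along the fence, under the drill, until it is pressed firmly but gently against the yellow end stop. Leave it there square, touching both fence and stop, and let go; keep the arm off the drill's head, chuck and bit, and leave the other things on the bench undisturbed.

Things in the scene. Friction and masses are not known exactly. Their poses are not given: they have to be found in the camera images.
- drill: Bench drill bolted down: steel base table 350 x 430 mm, its top 30 mm above the origin. Origin: on the spindle axis, at bench level. x runs along the fence towards the end stop (roughly away from the robot), y from the operator's side towards fence and column, z up. The table spans -200 to 150 mm in x, -160 to 270 mm in y.
- drill_head: Fixed drill head, origin and axes of drill. Heights above it: 6 mm bit 100 to 140 mm, 40 mm chuck to 196, 44 mm quill to 225, green housing to 345 over x -63 to 63, y -65 to 240 mm, belt cover to 395; feed handle on the +x side. A gripper pointing straight down beside the seated jig would strike it: lean it back 20 to 50 degrees, fingers reaching forward underneath.
- fence: Fixed straight fence bar, 290 mm long (along x), 18 mm thick, 30 mm tall, on the drill's table, held by two dark clamps behind it. Origin: lower edge of its face, half-way along; axes as drill. The face looks to -y and lies 50 mm to +y of the spindle axis.
- stop: Fixed yellow end stop on the drill's table, 36 x 44 x 28 mm with a nut on top, set somewhat differently for each job. Origin: lower edge of its contact face, in the middle; the face looks to -x; axes as drill.
- jig: Loose jig: aluminium base 120 (x) x 100 (y) x 24 mm on the drill's table; 0.73 to 0.95 kg with its dial; slides at about 2 to 6 N. Origin: centre of the underside, z up. Its +y side goes to the fence, its +x end to the stop. Dial 84 mm across, 24.5 to 34.5 mm up; on it a 66 mm steel flange blank to 42.5 mm and a brass nut to 53.5 mm. Red index mark: on the base, middle of the -y edge.
- jig_back (a point): Centre of the jig base's +y side face, 12 mm above the underside.
- jig_end (a point): Centre of the jig base's +x end face, 12 mm above the underside.
- dial (a joint): Angle of the dial on the jig, rad, positive anticlockwise from above. 0: yellow line on the red mark, spoke pointing to the jig's -y. At the start it is negative, the spoke pointing between -x and -y. It turns either way against a light even drag (0.06 N m) and stays where it is left.
- dial_knob (a point): Centre of the red ball knob (22 mm) on the dial's spoke, 88 mm from the dial's axis, 42 mm above the jig's underside. The spoke is a 9 mm round bar that rises radially from the dial's rim (42 mm from the axis, 30 mm up) to the knob; its outer part overhangs the base plate's edge.
- chuck_key: Bystander: steel T-shaped chuck key, 68 x 72 mm and 12 mm thick, loose on the drill's table. Origin at the cross of the T.
- oiler: Bystander: closed clear bottle with a red cap, 52 mm across, 125 mm tall, on the bench. Origin: centre of its underside.
- bushing_bin: Bystander: cut-open white canister of bushings, 200 x 260 x 100 mm tall, on the bench. Origin: centre of its underside.
- blanks: Bystander: small stack of steel flange blanks, 66 mm across, 20 mm tall, on the bench. Origin: centre of its underside.

How it is judged:
By the outcome, as a careful person would: the job done as asked, in the order asked, and still so for the second after the job is handed in, with the robot touching nothing.
It also fails if it takes over 64 s, if anything falls off the work surface, if the arm or the gripper's body presses on something with over 40 N, if the wrist force passes 120 N, or if a joint passes its speed limit or range.

## Working session

There is one attempt and no reset: what is moved stays moved. The work goes in short steps, Python scripts to look and compute and a shell command to move; the robot and the scene stay as the last step left them, time stands still between calls to the robot, and variables do not carry over. Pictures are saved under pics/ and viewed, and the job is handed in when it is done.

```bash
mkdir -p pics; ls; cat > h.py <<'E'
from plant import *
import numpy as np, cv2
def snap(n,f):
    c=capture(n); cv2.imwrite('pics/'+f,c['img'][:,:,::-1]); return c
def world(c,p):
    return (np.array(c['world_from_camera'])@np.r_[p,1])[:3]
def K(c):
    f=c['img'].shape[0]/2/np.tan(np.radians(c['vertical_fov'])/2)
    return np.array([[f,0,c['cx']],[0,f,c['cy']],[0,0,1.]])
def proj(c,P):
    T=np.linalg.inv(np.array(c['world_from_camera'])); P=np.atleast_2d(P).astype(float)
    q=(T[:3,:3]@P.T).T+T[:3,3]; q=q*[1,-1,-1]
    return cv2.projectPoints(q,np.zeros(3),np.zeros(3),K(c),np.array(c['distortion'],float))[0][:,0]
def ray(c,uv,z):
    u=cv2.undistortPoints(np.array([[uv]],float),K(c),np.array(c['distortion'],float))[0,0]
    T=np.array(c['world_from_camera']); d=T[:3,:3]@np.array([u[0],-u[1],-1]); o=T[:3,3]
    return o+d*(z-o[2])/d[2]
E
python3 - <<'E'
from h import *
print(get_obs())
for n in['scene','side','wrist']:
    c=snap(n,n+'0.png'); print(n,c['vertical_fov'],c['cx'],c['cy'],c['distortion'],np.round(c['world_from_camera'],3).tolist())
    for l in['drill','fence','stop','jig','jig_back','jig_end','dial_knob','chuck_key','oiler','bushing_bin','blanks']:
        r=spot_point(n,l)
        print(l,[(round(d['score'],2),world(c,d['position']).round(0).tolist()) for d in r[:2]])
E
```

```text
pics
{'time': 0.0, 'joint_positions': array([-1.42599583e+00,  3.42722561e-01,  1.52502635e+00, -3.91039326e-05,
        1.27542779e+00, -1.46010703e-01]), 'dq': array([ 0.00242407, -0.00120544, -0.0004848 ,  0.00125233,  0.00040496,
       -0.00105141]), 'tau': array([-1.75125428e-03, -4.31241024e+01, -2.44228953e+01,  7.15137203e-02,
        5.57394954e-02, -1.06980574e-04]), 'tool_pos': array([ 150.48155567, -502.56621255,  248.04177869]), 'tcp_rot': array([-3.14139918e+00,  1.57263903e-03, -1.27997356e+00]), 'contact_force': array([ 0.0882302 ,  0.51330028, -0.75074226]), 'moment': array([0.02582047, 0.00262486, 0.00244162]), 'grip_width': 91.72270263113668}
scene 42.70278882524372 280.72112458588555 216.3919591406869 [0.05504422 0.         0.         0.         0.        ] [[0.981, 0.176, -0.086, 477.45], [-0.196, 0.881, -0.431, -639.278], [-0.0, 0.439, 0.898, 1329.369], [0.0, 0.0, 0.0, 1.0]]
drill [(0.79, [671.0, 9.0, 5.0])]
fence [(0.55, [618.0, 55.0, 34.0]), (0.36, [408.0, -306.0, 0.0])]
stop [(0.81, [747.0, 9.0, 31.0])]
jig [(0.6, [582.0, -36.0, 30.0]), (0.25, [393.0, 313.0,
[... 732 characters left out ...]
.0, 33.0])]
jig_end [(0.58, [643.0, -36.0, 45.0]), (0.53, [623.0, 57.0, 38.0])]
dial_knob [(0.6, [516.0, -100.0, 72.0]), (0.46, [587.0, 13.0, 45.0])]
chuck_key [(0.57, [761.0, -109.0, 31.0])]
oiler [(0.75, [415.0, -309.0, 0.0])]
bushing_bin [(0.64, [587.0, -38.0, 33.0]), (0.62, [622.0, -455.0, 4.0])]
blanks [(0.88, [395.0, 316.0, 1.0])]
wrist 66.90201017742314 277.59034073235796 208.79564667383661 [-0.03077066  0.          0.          0.          0.        ] [[0.287, 0.925, 0.25, 216.853], [-0.958, 0.278, 0.074, -484.312], [-0.001, -0.261, 0.965, 384.159], [0.0, 0.0, 0.0, 1.0]]
drill []
fence []
stop []
jig []
jig_back []
jig_end []
dial_knob []
chuck_key []
oiler []
bushing_bin []
blanks []
```

View pics/scene0.png

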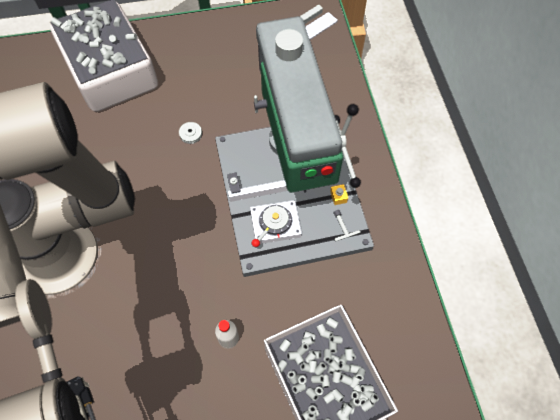

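View pics/side0.png

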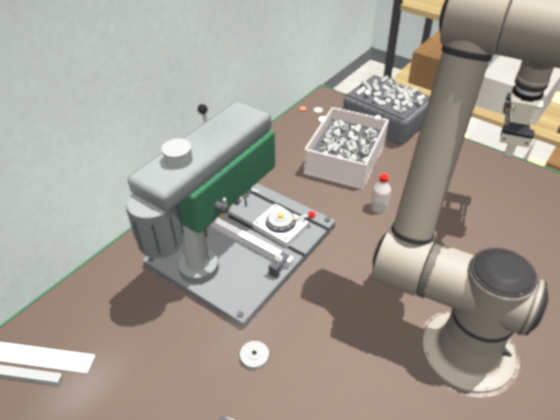

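The scene picture shows the jig at about px (275,218), with the red knob at (256,243). The stop is at (340,193), the fence runs along (232–290,190), and the chuck key is at (345,228). The side view agrees with this.

The moves only offer shift and yaw, and a vertical gripper can't reach the seated jig under the head. So I'll check how the arm behaves near its joint limits, up in free space, to see whether it leans there.

```bash
python3 -m handwheel '{"translation": [[0,0,0.4],[0,0,0.4],[0,0,0.4],[0,0,0.4],[0,0.1,0.4],[0,0.1,0.4],[0,0.1,0.4],[0,0.1,0.4]], "twist": [0,0,0,0,0,0,0,0]}' 0; python3 -c "
from plant import *
o=get_obs();print(o['joint_positions'],o['tcp_rot'])"
```

```text
time: 2.8
tool_pos: [143.0, -426.3, 691.8]
tcp_rot: [-3.136, 0.013, -1.28]
contact_force: [-9.1, 62.9, 44.6]
grip_width: 92.0
[-1.42018547  0.46095799  0.03568319  0.00707933  2.65832823 -0.13346591] [-3.13647053  0.01279841 -1.28044015]
```

```bash
python3 -m handwheel '{"translation": [[0,0.1,0],[-0.02,0.15,0],[-0.02,0.15,0.05],[-0.02,0.15,0.05],[-0.02,0.15,0.05],[-0.02,0.15,0.05],[-0.02,0.15,0.05],[0,0.1,0.03]], "twist": [0,0,0,0,0,0,0,0]}' 0; python3 -c "
from plant import *
o=get_obs();print(o['joint_positions'],o['tcp_rot'])"
```

```text
time: 3.8
tool_pos: [124.1, -255.6, 735.6]
tcp_rot: [-3.137, 0.008, -1.281]
contact_force: [0.7, -0.6, -0.1]
grip_width: 91.6
[-1.39508832  0.08792265  0.43998161  0.00736894  2.6221946  -0.1075965 ] [-3.13698989  0.00804658 -1.28109175]
```

```bash
python3 -m handwheel '{"translation": [[0,0.05,0.1],[0,0.05,0.1],[0,0.05,0.1],[0,0.05,0.1],[0,0.05,0.1],[0,0.05,0.1],[0,0.05,0.1],[0,0,0]], "twist": [0,0,0,0,0,0,0,0]}' 0; python3 -c "
from plant import *
o=get_obs();print(o['joint_positions'],o['tcp_rot'])"
```

```text
time: 4.8
tool_pos: [122.4, -194.0, 757.2]
tcp_rot: [-3.14, -0.046, -1.281]
contact_force: [-0.3, 0.1, -0.1]
grip_width: 91.5
[-1.35359299e+00 -2.02564299e-03  4.40781713e-01  9.61208303e-03
  2.65717937e+00 -6.42728608e-02] [-3.1404492  -0.04584276 -1.28073792]
```

```bash
python3 -m handwheel '{"translation": [[0,0.05,0.3],[0,0.05,0.3],[0,0.05,0.3],[0,0.05,0.3],[0,0.05,0.3],[0,0.05,0.3],[0,0.05,0.3],[0,0,0]], "twist": [0,0,0,0,0,0,0,0]}' 0; python3 -c "
from plant import *
o=get_obs();print(o['joint_positions'],o['tcp_rot'])"
```

```text
time: 5.8
tool_pos: [129.4, -145.5, 795.0]
tcp_rot: [3.136, -0.226, -1.28]
contact_force: [-0.4, -0.0, 0.6]
grip_width: 91.9
[-1.2121934  -0.05242747  0.31084472 -0.04540125  2.65723427  0.0258298 ] [ 3.13563804 -0.22641089 -1.2799245 ]
```

```bash
python3 -m handwheel '{"translation": [[0,-0.1,-0.05],[0.03,-0.2,-0.15],[0.03,-0.2,-0.15],[0.03,-0.2,-0.15],[0,-0.1,-0.1],[0,0,0],[0,0,0],[0,0,0]], "twist": [0,0.05,0.115,0.115,0.115,0.115,0.115,0.115]}' 255; python3 -c "
from plant import *
o=get_obs();print(o['joint_positions'],o['tcp_rot'])"
```

```text
time: 6.8
tool_pos: [143.2, -271.2, 698.2]
tcp_rot: [-3.135, -0.227, -0.082]
contact_force: [0.8, -0.2, 0.7]
grip_width: 16.6
[-1.57029058 -0.02905812  0.7383462   0.33674172  2.39156009 -1.23671192] [-3.13461425 -0.2273852  -0.08226016]
```

```bash
python3 -m handwheel '{"translation": [[0,0,0],[0,0,0],[0,0,0],[0,0,0],[0,0,0],[0,0,0.1],[0,0.1,0.1],[0,0.1,0.1]], "twist": [0.115,0.115,0.115,0.115,0.115,0.0,0,0]}'; python3 -c "
from plant import *
o=get_obs();print(o['joint_positions'],o['tcp_rot'])"
```

```text
time: 7.8
tool_pos: [145.8, -243.4, 719.1]
tcp_rot: [-3.133, -0.233, 0.848]
contact_force: [0.6, 0.8, 0.2]
grip_width: 0.2
[-1.48406622  0.0861262   0.54143827  0.353115    2.65642566 -2.03169094] [-3.13327346 -0.23283225  0.84813042]
```

```bash
python3 -m handwheel '{"translation": [[0,0.1,0.3],[0,0.1,0.3],[0,0.1,0.3],[0,0.05,0.3],[0,0.05,0.3],[0,0.05,0.3],[0,0.05,0.3],[0,0.05,0.3]], "twist": [0,0,0,0,0,0,0,0]}'; python3 -c "
from plant import *
from scipy.spatial.transform import Rotation as R
o=get_obs();print(o['joint_positions'],o['tcp_rot']);print(R.from_euler('xyz',o['tcp_rot']).as_matrix().round(3))"
```

```text
time: 8.8
tool_pos: [208.1, -124.8, 787.6]
tcp_rot: [2.948, -0.194, 0.846]
contact_force: [-0.6, 0.1, -0.0]
grip_width: 0.2
[-1.22049791 -0.0050246   0.33729066  0.58474653  2.65632307 -1.50705405] [ 2.9483322  -0.19365509  0.84585465]
[[ 0.651  0.71   0.269]
 [ 0.735 -0.678  0.014]
 [ 0.192  0.188 -0.963]]
```

```bash
python3 -m handwheel '{"translation": [[0,0.05,0.3],[0,0.05,0.3],[0,0.05,0.3],[0,0.05,0.3],[0,0.05,0.3],[0,0.05,0.3],[0,0.05,0.3],[0,0.05,0.3]], "twist": [0,0,0,0,0,0,0,0]}'; python3 -c "
from plant import *
from scipy.spatial.transform import Rotation as R
o=get_obs();print(o['joint_positions'],o['tcp_rot']);print(R.from_euler('xyz',o['tcp_rot']).as_matrix().round(3))"
```

```text
time: 9.8
tool_pos: [225.6, -29.4, 842.0]
tcp_rot: [2.751, -0.255, 0.872]
contact_force: [-0.7, -0.3, -0.2]
grip_width: 0.3
[-1.03331804 -0.00457785  0.03828251  0.83511427  2.65640114 -1.02598672] [ 2.75079576 -0.25532933  0.87241712]
[[ 0.622  0.646  0.442]
 [ 0.741 -0.668 -0.066]
 [ 0.253  0.369 -0.895]]
```

```bash
python3 -m handwheel '{"translation": [[0.1,0,-0.1],[0.15,0,-0.2],[0.15,-0.05,-0.3],[0.15,-0.1,-0.33],[0.15,-0.1,-0.33],[0.15,-0.1,-0.33],[0.1,-0.1,-0.3],[0.05,-0.05,-0.15]], "twist": [0,0,0.1,0.1,0.1,0.1,0.08,0]}'; python3 - <<'E'
from h import *
from scipy.spatial.transform import Rotation as R
o=get_obs();print(o['joint_positions']);print(R.from_euler('xyz',o['tcp_rot']).as_matrix().round(3))
snap('wrist','w1.png');snap('scene','s1.png')
E
```

```text
time: 10.8
tool_pos: [366.9, -90.3, 529.7]
tcp_rot: [2.721, -0.253, 1.663]
contact_force: [-0.6, -0.4, 0.6]
grip_width: 0.7
[-0.84310394 -0.16225133  1.42987986  0.49475188  1.78098897 -2.32391178]
[[-0.089  0.918  0.385]
 [ 0.964 -0.018  0.266]
 [ 0.251  0.395 -0.884]]
```

View pics/w1.png

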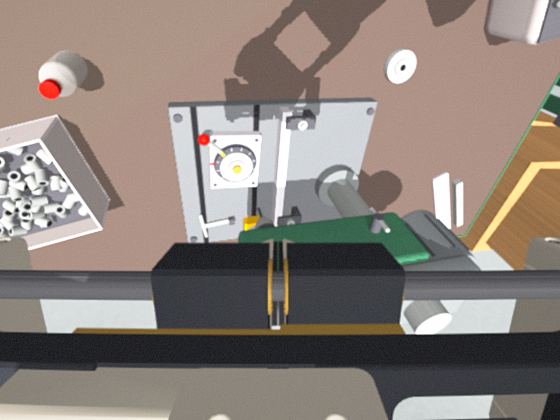

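View pics/s1.png

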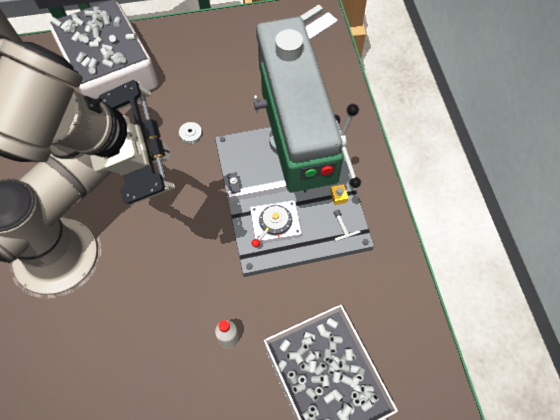

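```bash
python3 - <<'E'
import cv2
a=cv2.imread('pics/w1.png')[90:250,160:300]; cv2.imwrite('pics/w1c.png',cv2.resize(a,None,fx=4.2,fy=3.7 if 0 else 3.7,interpolation=cv2.INTER_CUBIC))
a=cv2.imread('pics/s1.png')[120:280,210:380]; cv2.imwrite('pics/s1c.png',cv2.resize(a,None,fx=3.7,fy=3.7,interpolation=cv2.INTER_CUBIC))
E
```

```text
(no output)
```

View pics/w1c.png

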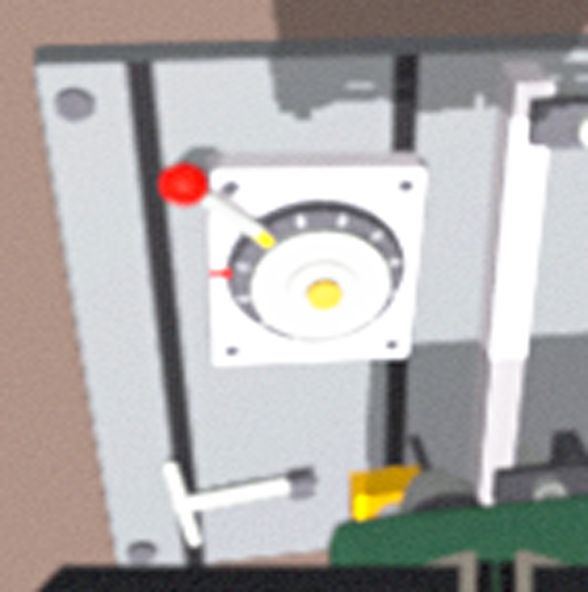

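View pics/s1c.png

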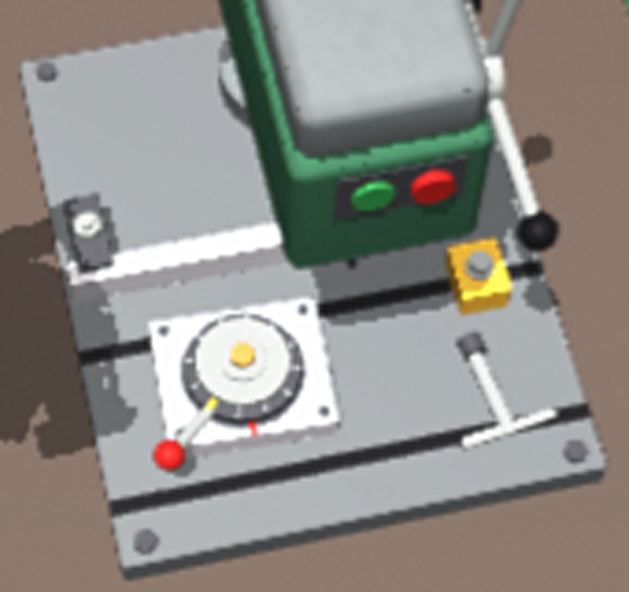

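```bash
python3 - <<'E'
from h import *
from scipy.optimize import least_squares
cs=capture('scene');cw=capture('wrist')
w=lambda x,y:(160+(x+.5)/4.2-.5,90+(y+.5)/3.7-.5)
s=lambda x,y:(210+(x+.5)/3.7-.5,120+(y+.5)/3.7-.5)
def fit(items,x0):
    def r(p):
        c,n=np.cos(p[2]),np.sin(p[2]);o=[]
        for cam,uv,(x,y,z) in items:
            P=[p[0]+c*x-n*y,p[1]+n*x+c*y,z]; o+=list(proj(cam,P)[0]-uv)
        return o
    f=least_squares(r,x0);print(f.x,np.round(f.fun,1));return f.x
J=[(-60,-50),(-60,50),(60,50),(60,-50)]
def jl(cam,fn,pts): return [(cam,fn(*p),(*q,54)) for p,q in zip(pts,J)]
jw=jl(cw,w,[(208,168),(428,168),(408,357),(211,362)])
js=jl(cs,s,[(172,449),(150,323),(317,299),(338,427)])
print('jig');fit(jw,[585,-37,0.05]);fit(js,[585,-37,.05]);jig=fit(jw+js,[585,-37,.05])
tw=[(cw,w(36,62),(-200,-160,30)),(cw,w(115,562),(150,-160,30))]
ts=[(cs,s(22,65),(-200,270,30)),(cs,s(124,567),(-200,-160,30)),(cs,s(603,466),(150,-160,30))]
print('drill');fit(tw,[670,10,.05]);fit(ts,[670,10,.05]);fit(tw+ts,[670,10,.05])
for l in['dial_knob','jig','jig_end','jig_back','stop','drill','fence']:
    print(l,[(round(d['score'],2),world(cw,d['position']).round(0).tolist()) for d in spot_point('wrist',l)[:2]])
# knob
print('knob w',ray(cw,w(184,184),72),'s',ray(cs,s(170,456),72))
print('nut w',ray(cw,w(324,293),83.5),'s',ray(cs,s(242,354),83.5))
print('stop s top corners z58',[ray(cs,s(*p),58).round(1) for p in [(447,245),(460,303),(510,296),(498,240)]])
print('stop w',[ray(cw,w(*p),58).round(1) for p in [(352,475),(420,465)]], 'fence face top w',[ray(cw,w(*p),60).round(1) for p in [(511,110),(489,350)]])
E
```

```text
jig
[ 5.81592116e+02 -3.85435438e+01 -3.14831539e-02] [ 0.7  0.2 -0.5  0.2 -0.6 -0.6  0.4 -0. ]
[ 5.84011950e+02 -3.75965677e+01 -4.37180753e-02] [-0.5  0.1  0.4  0.  -0.3  0.4  0.4 -0.5]
[ 5.82650061e+02 -3.82252673e+01 -3.59234226e-02] [ 1.   0.6 -0.3  0.8 -0.6 -0.2  0.4  0.3 -0.8  0.5 -0.2  0.5 -0.9  0.6
  0.  -0.4]
drill
[6.67571390e+02 5.88104590e+00 1.55252719e-02] [-0.  -1.1  0.2  2.1]
[6.70829177e+02 8.19696589e+00 2.07115887e-02] [-0.7 -0.9 -0.6  0.3  1.3  0.3]
[6.69211213e+02 6.65941876e+00 1.66310552e-02] [ 0.4 -0.1  0.7  2.5 -0.9 -0.7 -1.5  0.7  0.7  1.2]
dial_knob [(0.63, [742.0, 10.0, 31.0])]
jig [(0.92, [582.0, -38.0, 32.0])]
jig_end [(0.76, [639.0, -40.0, 36.0]), (0.69, [613.0, 57.0, 28.0])]
jig_back [(0.74, [585.0, 13.0, 39.0])]
stop [(0.71, [746.0, 8.0, 30.0])]
drill []
fence [(0.66, [616.0, 54.0, 29.0]), (0.56, [639.0, -38.0, 40.0])]
knob w [519.32089896 -99.76277178  72.        ] s [520.3311533  -97.74365052  72.        ]
nut w [579.58262951 -38.83833916  83.5       ] s [582.85018267 -36.35997806  83.5       ]
stop s top corners z58 [array([749.1,  33.7,  58. ]), array([747. , -14.7,  58. ]), array([783.8, -16.2,  58. ]), array([786.7,  30.5,  58. ])]
stop w [array([730.3, -17.5,  58. ]), array([726.6,  21.2,  58. ])] fence face top w [array([488.2,  50.1,  60. ]), array([639.3,  53.2,  60. ])]
```

```bash
python3 -m handwheel '{"translation": [[0.05,-0.02,-0.1],[0.1,-0.02,-0.25],[0.1,-0.02,-0.35],[0.1,-0.02,-0.38],[0.1,-0.02,-0.38],[0.1,-0.02,-0.38],[0.05,-0.02,-0.3],[0.02,0,-0.15]], "twist": [0,-0.012,-0.012,-0.012,-0.012,0,0,0]}'; cat > st.py <<'E'
from h import *
from scipy.spatial.transform import Rotation as R
o=get_obs();M=R.from_euler('xyz',o['tcp_rot']).as_matrix();t=o['tool_pos']
print('j',o['joint_positions'].round(2),'F',o['contact_force'].round(1),'t',o['time']);print(M.round(3).tolist())
tip=t+22*M[:,2]
print('tcp',t.round(1),'tip',tip.round(1),'front',(tip+9.5*M[:,1]).round(1),'left',(tip+19*M[:,0]).round(1),'low z',(tip[2]-9.5*abs(M[2,1])-19*abs(M[2,0])).round(1),'xang',np.degrees(np.arctan2(M[1,0],M[0,0])).round(2))
E
python3 st.py
```

```text
time: 12.35
tool_pos: [463.2, -112.8, 184.1]
tcp_rot: [2.709, -0.238, 1.586]
contact_force: [0.7, 1.0, 0.8]
grip_width: 0.3
j [-0.68  0.21  2.03  0.64  0.81 -2.65] F [0.7 1.  0.8] t 12.35
[[-0.015, 0.909, 0.416], [0.972, -0.085, 0.22], [0.235, 0.407, -0.883]]
tcp [ 463.2 -112.8  184.1] tip [ 472.3 -107.9  164.7] front [ 481.  -108.7  168.5] left [472.1 -89.4 169.1] low z 156.3 xang 90.86
```

```bash
python3 -m handwheel '{"translation": [[0.02,0,-0.15],[0.02,0,-0.25],[0.02,0,-0.2],[0.02,0,-0.07],[0.05,0,0],[0.05,-0.01,0],[0.05,-0.01,0],[0.05,-0.01,0]], "twist": [0,0,0,0,0,0,0,0]}'; python3 st.py
```

```text
time: 13.35
tool_pos: [508.7, -119.5, 80.4]
tcp_rot: [2.709, -0.235, 1.584]
contact_force: [-3.4, -2.9, -2.3]
grip_width: 0.2
j [-0.62  0.47  2.03  0.86  0.59 -2.88] F [-3.4 -2.9 -2.3] t 13.35
[[-0.013, 0.909, 0.416], [0.972, -0.086, 0.217], [0.233, 0.407, -0.883]]
tcp [ 508.7 -119.5   80.4] tip [ 517.9 -114.7   60.9] front [ 526.5 -115.5   64.8] left [517.6 -96.2  65.4] low z 52.6 xang 90.75
```

```bash
python3 -m handwheel '{"translation": [[0.03,-0.01,0.01],[0.04,-0.01,0.01],[0.04,-0.01,0],[0.04,0,0],[0.03,0,0],[0.02,0,0],[0,0,0],[0,0,0]], "twist": [0,0,0,0,0,0,0,0]}'; python3 st.py; python3 -c "
from h import *
snap('wrist','w2.png');snap('scene','s2.png')
a=cv2.imread('pics/s2.png')[120:280,210:380]; cv2.imwrite('pics/s2c.png',cv2.resize(a,None,fx=3.7,fy=3.7,interpolation=cv2.INTER_CUBIC))"
```

```text
time: 14.35
tool_pos: [541.5, -125.2, 84.2]
tcp_rot: [2.708, -0.234, 1.584]
contact_force: [-1.4, -2.4, -1.6]
grip_width: 0.5
j [-0.59  0.5   1.94  0.81  0.61 -2.78] F [-1.4 -2.4 -1.6] t 14.35
[[-0.013, 0.909, 0.417], [0.973, -0.086, 0.215], [0.231, 0.409, -0.883]]
tcp [ 541.5 -125.2   84.2] tip [ 550.7 -120.4   64.8] front [ 559.4 -121.2   68.6] left [ 550.5 -101.9   69.2] low z 56.5 xang 90.74
```

View pics/w2.png

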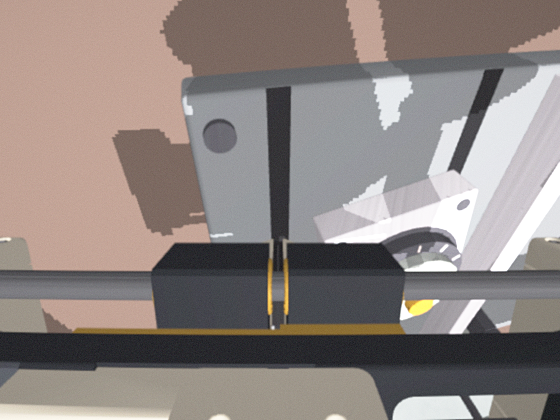

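View pics/s2c.png

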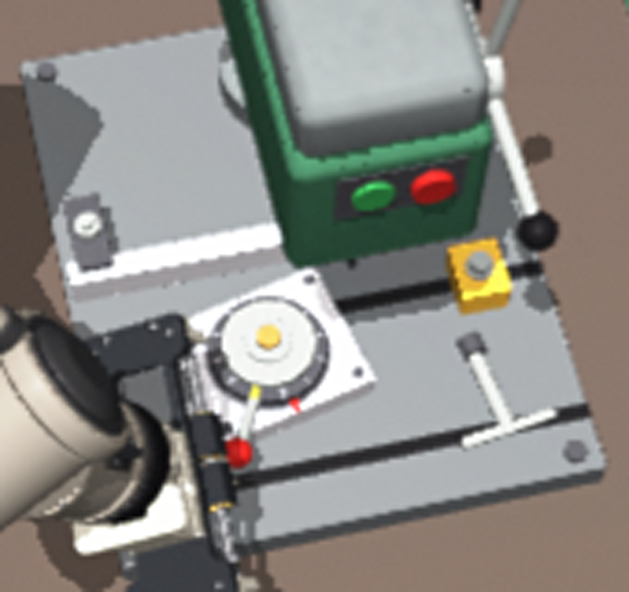

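```bash
cat > fit.py <<'E'
from h import *
from scipy.optimize import least_squares
def s(x,y): return (210+(x+.5)/3.7-.5,120+(y+.5)/3.7-.5)
def fit(cam,items,x0):
    def r(p):
        c,n=np.cos(p[2]),np.sin(p[2]);o=[]
        for uv,(x,y,z) in items:
            o+=list(proj(cam,[p[0]+c*x-n*y,p[1]+n*x+c*y,z])[0]-uv)
        return o
    f=least_squares(r,x0);print(f.x.round(3),np.round(f.fun,1));return f.x
E
python3 - <<'E'
from fit import *
cs=capture('scene')
p=fit(cs,[(s(376,381),(60,-50,54)),(s(315,268),(60,50,54)),(s(268,336),(0,0,83.5)),(s(296,408),(0,-50,54))],[595,-30,.2])
k=ray(cs,s(239,453),72);print(k)
d=k[:2]-p[:2];print(np.hypot(*d),np.degrees(np.arctan2(d[1],d[0])),'dial',np.degrees(np.arctan2(d[1],d[0])-p[2])+90)
E
```

```text
[ 6.03899e+02 -2.50360e+01  2.19000e-01] [-0.5 -0.2  0.1 -0.3  0.1 -0.4  0.3  0.9]
[ 567.26065215 -104.85923763   72.        ]
87.8302707611417 -114.65490979741665 dial -37.223924899553936
```

```bash
python3 -m handwheel '{"translation": [[-0.1,0,0.01],[-0.07,0,0.01],[0,0.06,0],[0,0.06,0],[0.03,0,0],[0.05,0,0],[0.04,0,0],[0,0,0]], "twist": [0,0,0,0,0,0,0,0]}'; python3 st.py
```

```text
time: 15.5
tool_pos: [534.0, -104.3, 88.1]
tcp_rot: [2.707, -0.236, 1.586]
contact_force: [0.4, 0.4, -0.5]
grip_width: 0.2
j [-0.56  0.48  1.98  0.83  0.59 -2.78] F [ 0.4  0.4 -0.5] t 15.5
[[-0.014, 0.908, 0.418], [0.972, -0.085, 0.218], [0.233, 0.41, -0.882]]
tcp [ 534.  -104.3   88.1] tip [543.2 -99.5  68.7] front [ 551.9 -100.3   72.6] left [543.  -81.   73.1] low z 60.4 xang 90.85
```

```bash
python3 -m handwheel '{"translation": [[0,-0.03,-0.02],[0.03,-0.01,0],[0.04,-0.02,0],[0.04,-0.015,0],[0.04,-0.01,0],[0.04,-0.005,0],[0.04,0,0],[0.04,0,0]], "twist": [0,0,0,0,0,0,0,0]}'; python3 st.py; python3 -c "
from h import *
snap('scene','s3.png')
a=cv2.imread('pics/s3.png')[120:280,210:380]; cv2.imwrite('pics/s3c.png',cv2.resize(a,None,fx=3.7,fy=3.7,interpolation=cv2.INTER_CUBIC))"
```

```text
time: 16.5
tool_pos: [576.7, -119.2, 84.4]
tcp_rot: [2.708, -0.236, 1.585]
contact_force: [-1.1, 1.1, -0.7]
grip_width: 0.5
j [-0.54  0.54  1.86  0.77  0.62 -2.68] F [-1.1  1.1 -0.7] t 16.5
[[-0.013, 0.909, 0.417], [0.972, -0.086, 0.218], [0.234, 0.408, -0.882]]
tcp [ 576.7 -119.2   84.4] tip [ 585.9 -114.4   65. ] front [ 594.5 -115.2   68.8] left [585.6 -95.9  69.4] low z 56.6 xang 90.79
```

View pics/s3c.png

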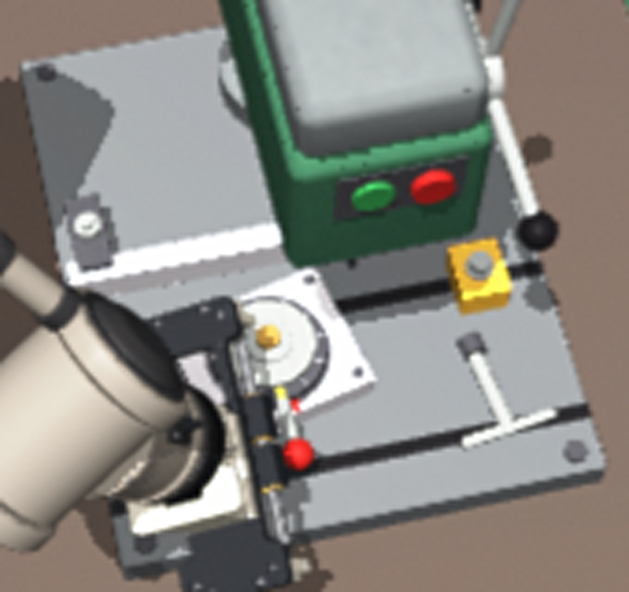

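```bash
python3 - <<'E'
from fit import *
cs=capture('scene')
k=ray(cs,s(298,454),72);print(k); d=k[:2]-[603.9,-25.04];print(np.hypot(*d),np.degrees(np.arctan2(*d[::-1]))-12.55+90)
for z in (623.0,):print((proj(cs,[623,-110.9,72])-[[210,120]])*3.7)
E
```

```text
[ 606.90581932 -113.55712719   72.        ]
88.56814752346538 -10.605126553845736
[[318.73363713 444.95660353]]
```

```bash
python3 -m handwheel '{"translation": [[0.03,0.01,0],[0.04,0.01,0],[0.03,0.01,0],[0.01,0,0],[0,0,0],[-0.1,0,0],[-0.2,0,0.05],[-0.1,0,0.05]], "twist": [0,0,0,0,0,0,0,0]}'; python3 st.py; python3 -c "
from h import *
snap('scene','s4.png')
a=cv2.imread('pics/s4.png')[160:260,230:340]; cv2.imwrite('pics/s4c.png',cv2.resize(a,None,fx=6,fy=6,interpolation=cv2.INTER_CUBIC))"
```

```text
time: 17.6
tool_pos: [533.6, -113.8, 99.5]
tcp_rot: [2.707, -0.236, 1.586]
contact_force: [0.7, 0.5, 0.6]
grip_width: 0.4
j [-0.58  0.46  1.96  0.79  0.62 -2.75] F [0.7 0.5 0.6] t 17.6
[[-0.015, 0.909, 0.417], [0.972, -0.085, 0.218], [0.234, 0.409, -0.882]]
tcp [ 533.6 -113.8   99.5] tip [ 542.8 -109.    80.1] front [ 551.4 -109.8   84. ] left [542.5 -90.6  84.5] low z 71.8 xang 90.86
```

View pics/s4c.png

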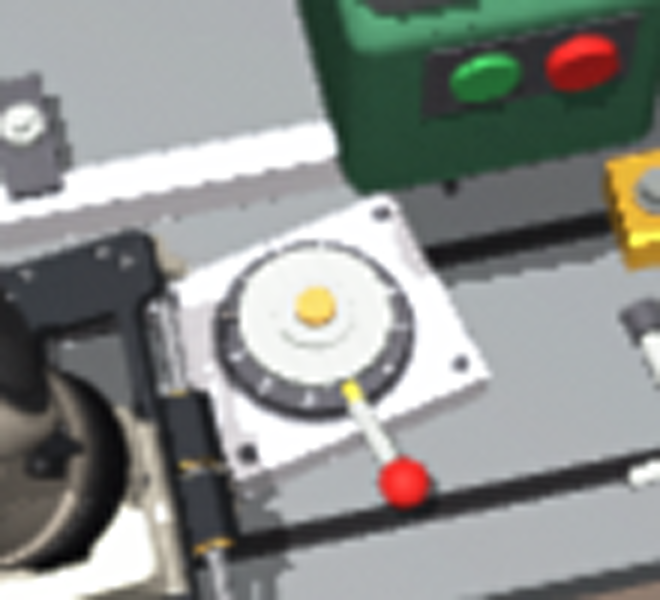

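```bash
python3 - <<'E'
from fit import *
cs=capture('scene')
s=lambda x,y:(230+(x+.5)/6-.5,160+(y+.5)/6-.5)
p=fit(cs,[(s(489,377),(60,-50,54)),(s(390,197),(60,50,54)),(s(316,304),(0,0,83.5)),(s(240,475),(-60,-50,54))],[604,-25,.2])
k=ray(cs,s(404,483),72);print(k); d=k[:2]-p[:2];print(np.hypot(*d),np.degrees(np.arctan2(*d[::-1])-p[2])+90)
for n,l in (('scene','dial_knob'),('scene','jig')):
    print([world(cs,d['position']).round(1) for d in spot_point(n,l)[:1]])
for z in (60,):
    c,n=np.cos(p[2]),np.sin(p[2])
    for r in(-42,-50,-88):
        q=proj(cs,[p[0]-n*r,p[1]+c*r,{-42:64.5,-50:54,-88:72}[r]])[0]; print(r,((q-[230,160]+.5)*6-.5).round(0))
E
```

```text
[ 6.04386e+02 -2.54330e+01  2.27000e-01] [-0.1 -0.1  0.3 -0.6  0.1 -0.1 -0.4  0.8]
[ 625.03259917 -110.81036447   72.        ]
87.8384543024102 0.5918937700501061
[array([ 626.3, -108.9,   73.1])]
[array([601.6, -27. ,  32.5])]
-42 [357. 402.]
-50 [364. 428.]
-88 [402. 484.]
```

```bash
python3 -m handwheel '{"translation": [[0.08,0,0],[0.1,0,-0.03],[0.055,0,-0.07],[0,0,-0.1],[0,0.02,-0.05],[0,0.03,0],[0,0.04,0],[0,0.04,0]], "twist": [0,0,0,0,0,0,0,0]}'; python3 st.py
```

```text
time: 18.8
tool_pos: [576.7, -95.2, 58.7]
tcp_rot: [2.704, -0.231, 1.586]
contact_force: [-2.0, -4.1, -1.2]
grip_width: 0.3
j [-0.5   0.58  1.9   0.86  0.54 -2.76] F [-2.  -4.1 -1.2] t 18.8
[[-0.015, 0.907, 0.42], [0.973, -0.083, 0.214], [0.229, 0.412, -0.882]]
tcp [576.7 -95.2  58.7] tip [585.9 -90.5  39.3] front [594.6 -91.3  43.2] left [585.7 -72.   43.6] low z 31.0 xang 90.88
```

```bash
python3 -m handwheel '{"translation": [[0,0.03,0.005],[0,0.03,0.005],[0,0.03,0],[0,0.03,0],[0,0.03,0],[0,0.03,0],[0,0.03,0],[0,0,0]], "twist": [0,0,0,0,0,0,0,0]}'; python3 st.py; python3 -c "
from h import *
snap('scene','s5.png')
a=cv2.imread('pics/s5.png')[160:260,230:340]; cv2.imwrite('pics/s5c.png',cv2.resize(a,None,fx=6,fy=6,interpolation=cv2.INTER_CUBIC))"
```

```text
time: 19.8
tool_pos: [577.6, -64.0, 61.0]
tcp_rot: [2.701, -0.225, 1.584]
contact_force: [-0.4, -3.6, -2.0]
grip_width: 0.5
j [-0.43  0.56  1.93  0.88  0.49 -2.73] F [-0.4 -3.6 -2. ] t 19.8
[[-0.013, 0.906, 0.423], [0.975, -0.083, 0.207], [0.223, 0.415, -0.882]]
tcp [577.6 -64.   61. ] tip [586.9 -59.5  41.6] front [595.5 -60.2  45.6] left [586.7 -40.9  45.9] low z 33.4 xang 90.75
```

View pics/s5c.png

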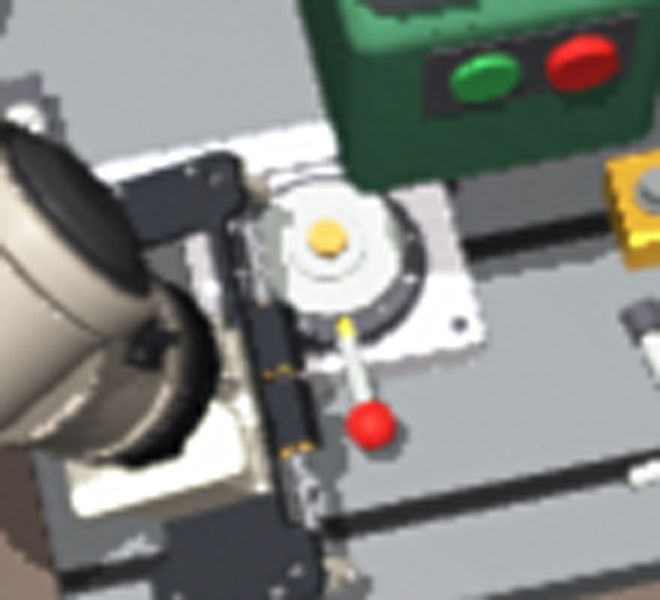

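```bash
python3 -m handwheel '{"translation": [[0,0.015,0],[0,0.015,0],[0,0.015,0],[0,0.015,0],[0,0.01,0],[0,0.01,0],[0,0,0],[0,0,0]], "twist": [0,0,0,0,0,0,0,0]}'; python3 st.py
```

```text
time: 20.85
tool_pos: [578.8, -63.9, 61.2]
tcp_rot: [2.695, -0.203, 1.571]
contact_force: [-1.4, -4.5, 0.0]
grip_width: 0.4
j [-0.42  0.56  1.94  0.89  0.46 -2.71] F [-1.4 -4.5  0. ] t 20.85
[[0.0, 0.902, 0.432], [0.979, -0.087, 0.182], [0.202, 0.423, -0.883]]
tcp [578.8 -63.9  61.2] tip [588.3 -59.9  41.7] front [596.9 -60.7  45.8] left [588.3 -41.3  45.6] low z 33.9 xang 90.0
```

```bash
python3 - <<'E'
from fit import *
cs=capture('scene')
cv2.imwrite('pics/s6c.png',cv2.resize(cs['img'][160:260,230:340,::-1],None,fx=6,fy=6,interpolation=cv2.INTER_CUBIC))
s=lambda x,y:(230+(x+.5)/6-.5,160+(y+.5)/6-.5)
print(ray(cs,s(486,343),54),ray(cs,s(447,180),54),ray(cs,s(327,237),83.5),ray(cs,s(371,425),72))
print('fence line top front z60',[ray(cs,s(*p),60) for p in[(0,218)]])
capture('wrist')
cw=snap('wrist','w6.png');
E
```

```text
[676.58049631 -44.66701135  54.        ] [677.33284852  38.65149852  54.        ] [615.18895376   5.51653689  83.5       ] [616.8301757  -81.54811462  72.        ]
fence line top front z60 [array([476.55516143,  55.70605757,  60.        ])]
```

View pics/s6c.png

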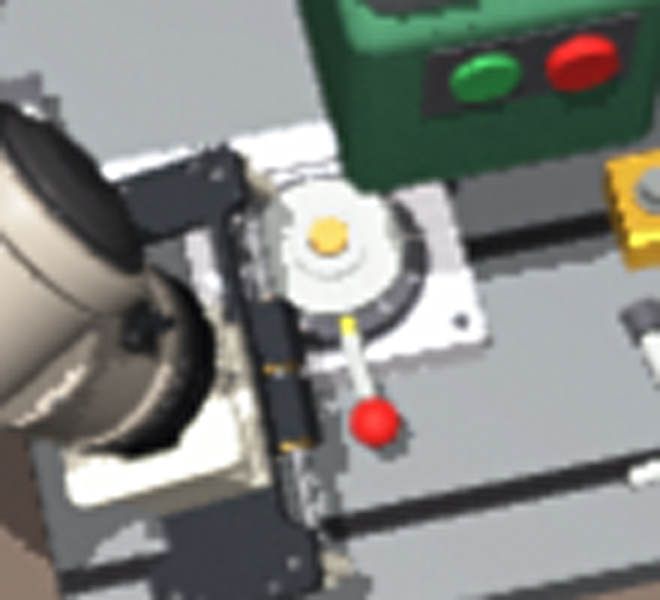

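View pics/w6.png

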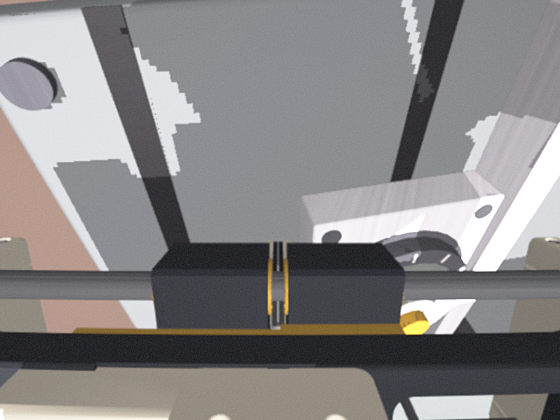

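Scene picture: the jig is flat on the fence, with the nut at px (327,238), which is world (615, 5.5). The +y face is therefore at about y=55.5, matching the fence. The yellow line and spoke cover the red mark. Next I take the finger round to the -x end.

```bash
python3 -m handwheel '{"translation": [[0,-0.1,0],[-0.1,-0.07,0.02],[-0.2,0,0.02],[-0.12,0.08,0],[0,0.2,0],[0,0.2,-0.02],[0,0.1,-0.02],[0,0,0]], "twist": [0,0,0,0,0,0,0,0]}'; python3 st.py
```

```text
time: 22.0
tool_pos: [517.9, -3.2, 63.7]
tcp_rot: [2.688, -0.208, 1.573]
contact_force: [-0.6, -0.2, 0.2]
grip_width: 0.1
j [-0.35  0.47  2.13  1.13  0.37 -2.91] F [-0.6 -0.2  0.2] t 22.0
[[-0.002, 0.899, 0.438], [0.978, -0.089, 0.186], [0.206, 0.429, -0.879]]
tcp [517.9  -3.2  63.7] tip [527.5   0.9  44.4] front [536.1   0.   48.5] left [527.5  19.4  48.3] low z 36.4 xang 90.1
```

```bash
python3 -m handwheel '{"translation": [[0.04,0.02,-0.01],[0.05,0.01,-0.01],[0.03,0,0],[0.03,0,0],[0.04,0,0],[0.04,0,0],[0.04,0,0],[0.03,0,0]], "twist": [0,0,0,0,0,0,0,0]}'; python3 st.py;python3 -c "
from h import *
snap('wrist','w7.png');snap('scene','s7.png')
a=cv2.imread('pics/s7.png')[160:260,230:350]; cv2.imwrite('pics/s7c.png',cv2.resize(a,None,fx=6,fy=6,interpolation=cv2.INTER_CUBIC))"
```

```text
time: 23.0
tool_pos: [559.0, 0.7, 59.0]
tcp_rot: [2.698, -0.213, 1.572]
contact_force: [-10.2, -2.5, 8.2]
grip_width: 0.1
j [-0.3   0.53  2.02  0.99  0.38 -2.72] F [-10.2  -2.5   8.2] t 23.0
[[-0.001, 0.903, 0.429], [0.977, -0.089, 0.191], [0.211, 0.419, -0.883]]
tcp [559.    0.7  59. ] tip [568.4   4.9  39.6] front [577.    4.   43.6] left [568.4  23.5  43.6] low z 31.6 xang 90.07
```

View pics/s7c.png

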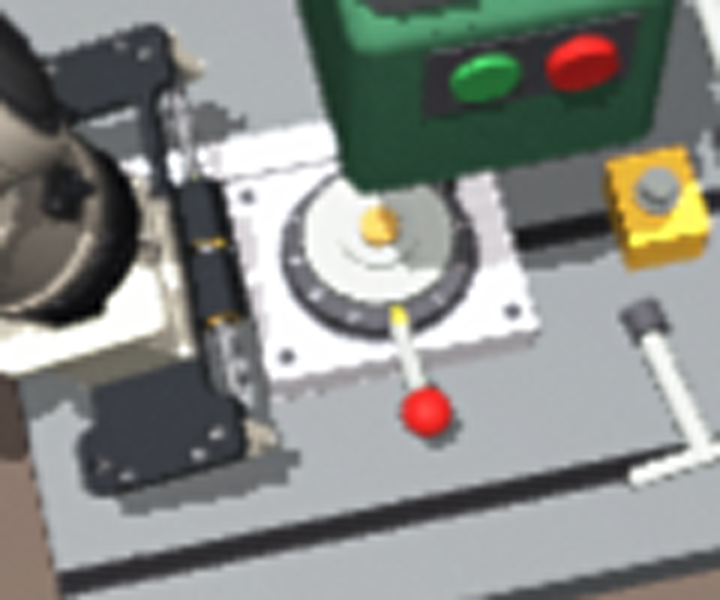

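View pics/w7.png

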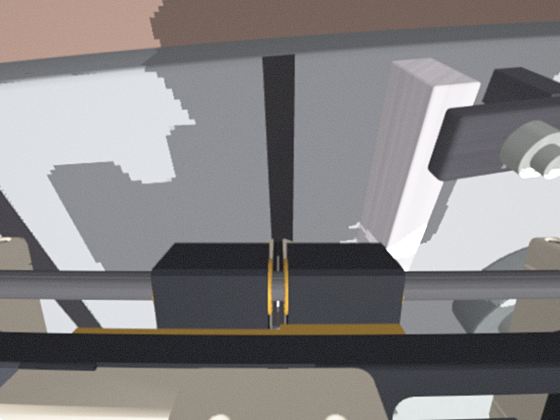

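```bash
python3 -m handwheel '{"translation": [[0.03,0,0.01],[0.04,0,0.01],[0.04,0,0.005],[0.04,0.002,0],[0.04,0.002,0],[0.04,0.002,0],[0.03,0,0],[0.02,0,0]], "twist": [0,0,0,0,0,0,0,0]}'; python3 st.py;python3 -c "
from h import *
snap('scene','s8.png')
a=cv2.imread('pics/s8.png')[160:260,230:350]; cv2.imwrite('pics/s8c.png',cv2.resize(a,None,fx=6,fy=6,interpolation=cv2.INTER_CUBIC))"
```

```text
time: 24.1
tool_pos: [599.6, 1.6, 60.1]
tcp_rot: [2.708, -0.215, 1.571]
contact_force: [-5.0, -0.7, 1.7]
grip_width: 0.2
j [-0.28  0.57  1.9   0.83  0.42 -2.53] F [-5.  -0.7  1.7] t 24.1
[[-0.001, 0.907, 0.42], [0.977, -0.089, 0.194], [0.213, 0.411, -0.886]]
tcp [599.6   1.6  60.1] tip [608.8   5.9  40.6] front [617.4   5.   44.5] left [608.8  24.4  44.6] low z 32.6 xang 90.03
```

View pics/s8c.png

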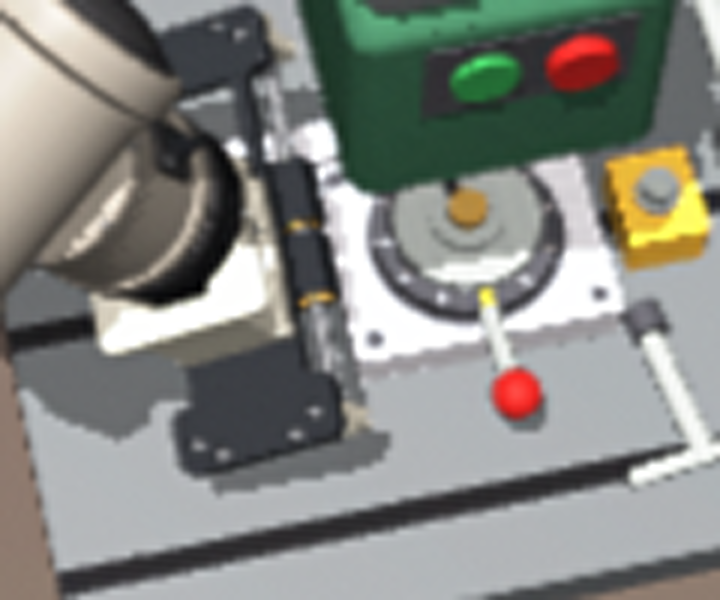

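```bash
python3 - <<'E'
from fit import *
cs=capture('scene')
s=lambda x,y:(230+(x+.5)/6-.5,160+(y+.5)/6-.5)
for p,z in [((622,310),54),((465,208),83.5),((516,393),72)]: print(p,ray(cs,s(*p),z).round(1))
for p,z in [((628,312),36),((645,298),42),((665,312),36)]: print('key',p,ray(cs,s(*p),z).round(1))
print('stop top left edge',[ray(cs,s(*p),58).round(1) for p in[(607,165),(630,265)]],'bottom',ray(cs,s(627,270),30))
for l in('stop','jig','chuck_key'): print(l,[(round(d['score'],2),world(cs,d['position']).round(1)) for d in spot_point('scene',l)[:1]])
E
```

```text
(622, 310) [739.1 -40.6  54. ]
(465, 208) [677.4   7.7  83.5]
(516, 393) [681.2 -79.   72. ]
key (628, 312) [745.2 -33.7  36. ]
key (645, 298) [753.1 -31.2  42. ]
key (665, 312) [761.4 -36.9  36. ]
stop top left edge [array([749. ,  29.9,  58. ]), array([747.1, -21.5,  58. ])] bottom [751.06898748 -10.0912895   30.        ]
stop [(0.84, array([746.3,   8.3,  31.6]))]
jig [(0.79, array([680.4,   8.1,  29.9]))]
chuck_key [(0.56, array([ 764.5, -104.3,   31.7]))]
```

```bash
python3 -m handwheel '{"translation": [[0.015,0,0.003],[0.015,0,0.003],[0.015,0,0],[0.015,0,0],[0.01,0,0],[0.01,0,0],[0,0,0],[0,0,0]], "twist": [0,0,0,0,0,0,0,0]}'; python3 st.py
```

```text
time: 25.35
tool_pos: [610.1, 1.8, 60.3]
tcp_rot: [2.712, -0.216, 1.571]
contact_force: [-4.1, -0.2, -0.0]
grip_width: 0.5
j [-0.27  0.58  1.87  0.79  0.43 -2.48] F [-4.1 -0.2 -0. ] t 25.35
[[-0.001, 0.909, 0.417], [0.977, -0.089, 0.195], [0.214, 0.407, -0.888]]
tcp [610.1   1.8  60.3] tip [619.2   6.1  40.8] front [627.9   5.3  44.6] left [619.2  24.7  44.8] low z 32.8 xang 90.03
```

```bash
python3 -m handwheel '{"translation": [[0.01,0,0],[0.01,0,0],[0.01,0,0],[0.01,0,0],[0,0,0],[0,0,0],[0,0,0],[0,0,0]], "twist": [0,0,0,0,0,0,0,0]}'; python3 st.py;python3 -c "
from h import *
snap('scene','s9.png')
a=cv2.imread('pics/s9.png')[160:260,230:350]; cv2.imwrite('pics/s9c.png',cv2.resize(a,None,fx=6,fy=6,interpolation=cv2.INTER_CUBIC))"
```

```text
time: 26.35
tool_pos: [610.1, 1.7, 60.6]
tcp_rot: [2.72, -0.218, 1.572]
contact_force: [-4.4, -1.2, -1.4]
grip_width: 0.2
j [-0.27  0.58  1.86  0.77  0.45 -2.46] F [-4.4 -1.2 -1.4] t 26.35
[[-0.001, 0.912, 0.409], [0.976, -0.087, 0.198], [0.216, 0.4, -0.891]]
tcp [610.1   1.7  60.6] tip [619.1   6.1  41. ] front [627.8   5.2  44.8] left [619.1  24.6  45.1] low z 33.1 xang 90.09
```

View pics/s9c.png

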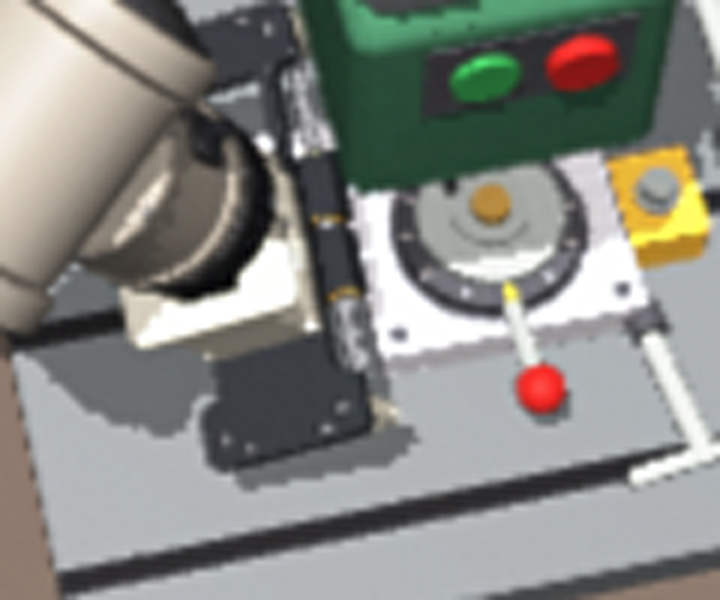

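```bash
python3 -m handwheel '{"translation": [[-0.03,0,0],[-0.1,0,0.02],[-0.2,0,0.05],[-0.3,0,0.1],[-0.3,0,0.2],[-0.3,-0.1,0.3],[-0.2,-0.1,0.3],[-0.1,0,0.1]], "twist": [0,0,0,0,0,0,0,0]}'; python3 st.py;python3 -c "
from h import *
for n in('scene','side','wrist'): snap(n,n+'10.png')
a=cv2.imread('pics/scene10.png')[160:260,230:350]; cv2.imwrite('pics/s10c.png',cv2.resize(a,None,fx=6,fy=6,interpolation=cv2.INTER_CUBIC))
a=cv2.imread('pics/side10.png')[180:280,200:340]; cv2.imwrite('pics/d10c.png',cv2.resize(a,None,fx=5.5,fy=5.5,interpolation=cv2.INTER_CUBIC))
"
```

```text
time: 27.4
tool_pos: [385.3, -31.7, 227.9]
tcp_rot: [2.698, -0.206, 1.57]
contact_force: [0.4, 0.0, -0.0]
grip_width: 0.4
j [-0.61 -0.08  2.2   0.57  0.83 -2.48] F [ 0.4  0.  -0. ] t 27.4
[[0.0, 0.903, 0.429], [0.979, -0.088, 0.185], [0.204, 0.42, -0.884]]
tcp [385.3 -31.7 227.9] tip [394.7 -27.7 208.5] front [403.3 -28.5 212.5] left [394.7  -9.1 212.3] low z 200.6 xang 89.98
```

View pics/s10c.png

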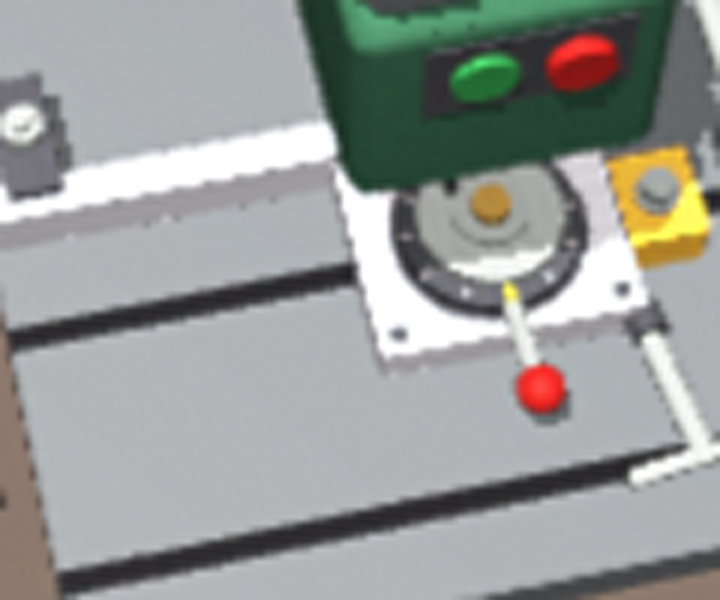

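View pics/d10c.png

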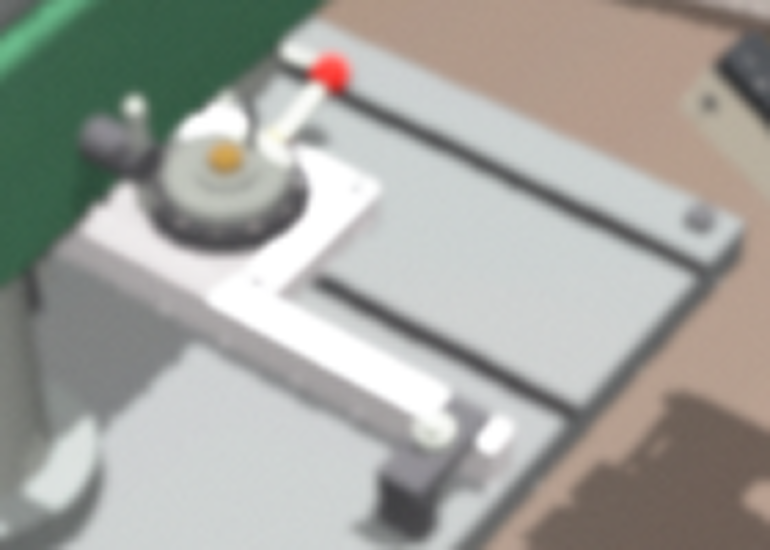

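View pics/wrist10.png

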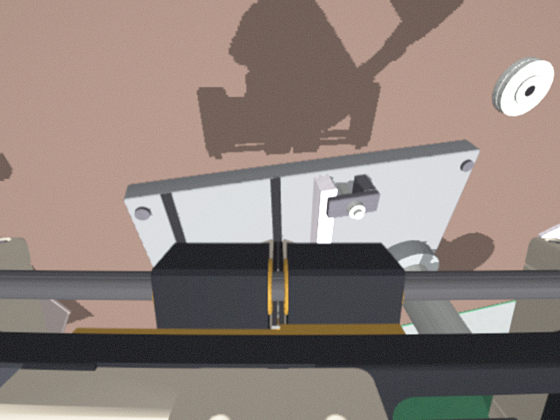

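```bash
cat > chk.py <<'E'
from fit import *
cs=capture('scene')
img=cs['img']
s=lambda x,y:(230+(x+.5)/6-.5,160+(y+.5)/6-.5)
print('corner',ray(cs,s(386,358),54),ray(cs,s(648,303),54),'nut',ray(cs,s(491,202),83.5),'knob',ray(cs,s(541,387),72))
p=fit(cs,[(s(386,358),(-60,-50,54)),(s(648,303),(60,-50,54)),(s(491,202),(0,0,83.5))],[687,7,.02])
big=cv2.resize(img[160:260,230:350,::-1],None,fx=6,fy=6,interpolation=cv2.INTER_CUBIC)
def dr(P,col,cl=True):
    q=((proj(cs,P)-[230,160]+.5)*6-.5).astype(int); cv2.polylines(big,[q.reshape(-1,1,2)],cl,col,1)
c,n=np.cos(p[2]),np.sin(p[2])
for z in(54,30): dr([[p[0]+c*x-n*y,p[1]+n*x+c*y,z] for x,y in((-60,-50),(60,-50),(60,50),(-60,50))],(0,0,255))
c,n=np.cos(.018),np.sin(.018)
dr([[669.5+c*x-n*50,7+n*x+c*50,60] for x in(-190,100)],(255,0,0),False)
dr([[669.5+c*x-n*50,7+n*x+c*50,30] for x in(-190,100)],(0,160,0),False)
cv2.imwrite('pics/chk.png',big)
E
python3 chk.py
```

```text
corner [631.90866889 -43.20058217  54.        ] [751.19501731 -39.51214774  54.        ] nut [689.29080553   8.40273957  83.5       ] knob [692.36040253 -78.30049575  72.        ]
[6.8966e+02 8.5520e+00 3.4000e-02] [-0.2  0.1  0.  -0.1  0.1 -0.1]
```

View pics/chk.png

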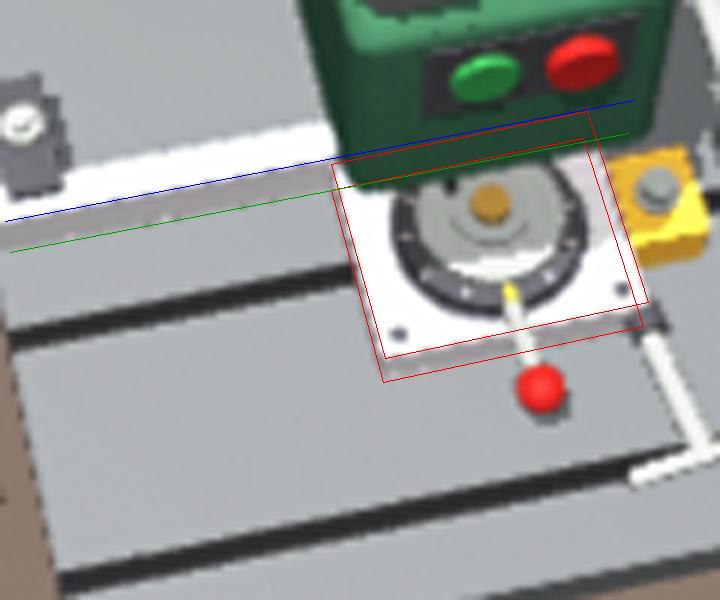

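```bash
python3 -m handwheel '{"translation": [[0.05,-0.05,-0.1],[0.12,-0.1,-0.2],[0.18,-0.1,-0.25],[0.2,-0.1,-0.2],[0.2,-0.1,-0.15],[0.2,-0.05,-0.1],[0.15,0,-0.05],[0.1,0,0]], "twist": [0,0,0,0,0,0,0,0]}'; python3 st.py
```

```text
time: 28.6
tool_pos: [570.9, -105.0, 52.0]
tcp_rot: [2.715, -0.212, 1.571]
contact_force: [-43.7, -7.6, 62.2]
grip_width: 0.1
j [-0.51  0.58  1.91  0.85  0.51 -2.76] F [-43.7  -7.6  62.2] t 28.6
[[0.0, 0.91, 0.414], [0.978, -0.087, 0.192], [0.21, 0.405, -0.89]]
tcp [ 570.9 -105.    52. ] tip [ 580.  -100.8   32.5] front [ 588.6 -101.6   36.3] left [580.  -82.2  36.5] low z 24.6 xang 89.99
```

```bash
python3 -m handwheel '{"translation": [[0,0,0.03],[0,0,0.04],[0,0,0.02],[0,0,0],[0,0,0],[0,0,0],[0,0,0],[0,0,0]], "twist": [0,0,0,0,0,0,0,0]}'; python3 st.py; python3 -c "
from h import *
for n in('scene',): snap(n,n+'11.png')
a=cv2.imread('pics/scene11.png')[130:280,210:370]; cv2.imwrite('pics/s11c.png',cv2.resize(a,None,fx=4,fy=4,interpolation=cv2.INTER_CUBIC))
"
```

```text
time: 29.6
tool_pos: [571.4, -103.2, 60.7]
tcp_rot: [2.721, -0.214, 1.57]
contact_force: [0.5, 0.2, 0.2]
grip_width: 0.9
j [-0.5   0.57  1.9   0.81  0.53 -2.71] F [0.5 0.2 0.2] t 29.6
[[0.0, 0.913, 0.409], [0.977, -0.087, 0.193], [0.212, 0.399, -0.892]]
tcp [ 571.4 -103.2   60.7] tip [580.4 -99.   41.1] front [589.  -99.8  44.9] left [580.4 -80.4  45.1] low z 33.3 xang 89.98
```

View pics/s11c.png

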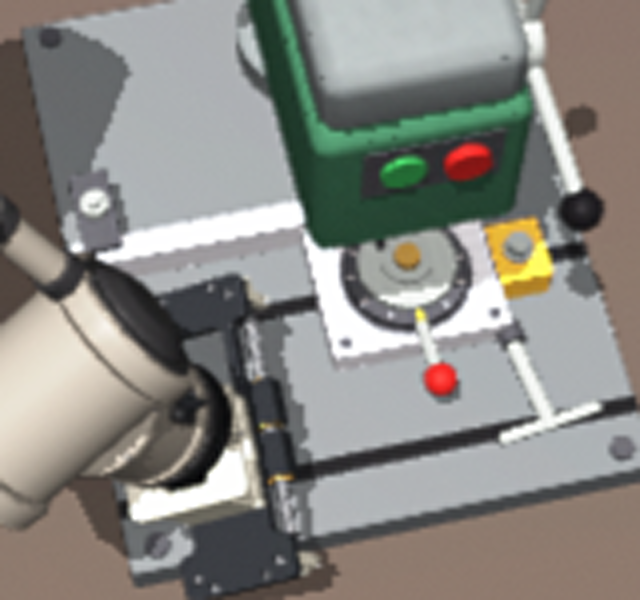

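```bash
python3 -m handwheel '{"translation": [[0.05,0,0],[0.1,0,0],[0.1,0,0],[0.08,0.03,0],[0.05,0.06,0],[0,0.05,0],[0,0.03,0],[0,0.01,0]], "twist": [0,0,0,0,0,0,0,0]}'; python3 st.py
```

```text
time: 30.65
tool_pos: [631.4, -74.5, 60.8]
tcp_rot: [2.72, -0.214, 1.57]
contact_force: [-0.3, 0.5, -0.1]
grip_width: 0.1
j [-0.4   0.62  1.76  0.71  0.54 -2.5 ] F [-0.3  0.5 -0.1] t 30.65
[[0.001, 0.913, 0.409], [0.977, -0.087, 0.193], [0.212, 0.4, -0.892]]
tcp [631.4 -74.5  60.8] tip [640.4 -70.3  41.2] front [649.1 -71.1  45. ] left [640.4 -51.7  45.2] low z 33.4 xang 89.96
```

```bash
python3 -m handwheel '{"translation": [[0,0.02,0],[0,0.02,0],[0,0.015,0],[0,0.015,0],[0,0.01,0],[0,0.01,0],[0,0.01,0],[0,0,0]], "twist": [0,0,0,0,0,0,0,0]}'; python3 st.py
```

```text
time: 31.65
tool_pos: [631.3, -61.5, 60.9]
tcp_rot: [2.719, -0.21, 1.567]
contact_force: [-0.7, -1.6, 0.5]
grip_width: 0.5
j [-0.37  0.62  1.78  0.71  0.52 -2.48] F [-0.7 -1.6  0.5] t 31.65
[[0.003, 0.912, 0.411], [0.978, -0.088, 0.188], [0.208, 0.401, -0.892]]
tcp [631.3 -61.5  60.9] tip [640.4 -57.4  41.3] front [649.  -58.2  45.1] left [640.4 -38.8  45.2] low z 33.5 xang 89.8
```

```bash
python3 -m handwheel '{"translation": [[0,0.01,0],[0,0.01,0],[0,0.01,0],[0,0.01,0],[0,0.01,0],[0,0.01,0],[0,0,0],[0,0,0]], "twist": [0,0,0,0,0,0,0,0]}'; python3 st.py
```

```text
time: 32.65
tool_pos: [631.2, -61.4, 61.1]
tcp_rot: [2.715, -0.197, 1.56]
contact_force: [-2.5, -2.9, 1.2]
grip_width: 0.3
j [-0.37  0.62  1.78  0.71  0.5  -2.47] F [-2.5 -2.9  1.2] t 32.65
[[0.011, 0.91, 0.416], [0.981, -0.091, 0.173], [0.196, 0.406, -0.893]]
tcp [631.2 -61.4  61.1] tip [640.3 -57.6  41.4] front [649.  -58.5  45.3] left [640.5 -39.   45.1] low z 33.9 xang 89.36
```

```bash
python3 -m handwheel '{"translation": [[0,-0.05,0],[-0.05,-0.1,0.01],[-0.15,-0.05,0.01],[-0.2,0.05,0],[-0.1,0.15,0],[0,0.2,0],[0,0.13,0],[0,0.05,0]], "twist": [0,0,0,0,0,0,0,0]}'; python3 st.py
```

```text
time: 33.65
tool_pos: [555.3, -3.1, 64.7]
tcp_rot: [2.714, -0.2, 1.56]
contact_force: [1.2, 0.1, 0.3]
grip_width: 0.5
j [-0.3   0.51  2.01  0.89  0.39 -2.62] F [1.2 0.1 0.3] t 33.65
[[0.01, 0.909, 0.417], [0.98, -0.092, 0.177], [0.199, 0.407, -0.892]]
tcp [555.3  -3.1  64.7] tip [564.4   0.8  45.1] front [ 5.731e+02 -1.000e-01  4.890e+01] left [564.6  19.4  48.9] low z 37.4 xang 89.41
```

```bash
python3 -m handwheel '{"translation": [[0.05,0.01,-0.01],[0.08,0.02,-0.01],[0.08,0.01,0],[0.06,0,0],[0.04,0,0],[0.02,0,0],[0.01,0,0],[0.01,0,0]], "twist": [0,0,0,0,0,0,0,0]}'; python3 st.py
```

```text
time: 34.65
tool_pos: [610.4, 0.6, 60.8]
tcp_rot: [2.715, -0.201, 1.559]
contact_force: [-10.1, -3.5, 6.0]
grip_width: 0.3
j [-0.26  0.58  1.87  0.75  0.42 -2.43] F [-10.1  -3.5   6. ] t 34.65
[[0.011, 0.91, 0.415], [0.98, -0.093, 0.177], [0.199, 0.405, -0.892]]
tcp [6.104e+02 6.000e-01 6.080e+01] tip [619.5   4.5  41.1] front [628.1   3.6  45. ] left [619.7  23.1  44.9] low z 33.5 xang 89.33
```

```bash
python3 -m handwheel '{"translation": [[0.01,0,0],[0.01,0,0],[0.01,0,0],[0.01,0,0],[0.01,0,0],[0.01,0,0],[0.01,0,0],[0.01,0,0]], "twist": [0,0,0,0,0,0,0,0]}'; python3 st.py
```

```text
time: 35.65
tool_pos: [610.6, 1.3, 59.3]
tcp_rot: [2.733, -0.205, 1.56]
contact_force: [-8.0, -2.9, 7.1]
grip_width: 0.5
j [-0.26  0.58  1.85  0.71  0.44 -2.39] F [-8.  -2.9  7.1] t 35.65
[[0.011, 0.917, 0.4], [0.979, -0.091, 0.182], [0.203, 0.389, -0.898]]
tcp [610.6   1.3  59.3] tip [619.4   5.3  39.6] front [628.1   4.4  43.3] left [619.6  23.9  43.4] low z 32.0 xang 89.37
```

```bash
python3 -m handwheel '{"translation": [[-0.03,0,0.005],[-0.1,0,0.01],[-0.2,0,0.05],[-0.3,0,0.1],[-0.3,0,0.2],[-0.25,-0.1,0.2],[-0.1,-0.05,0.1],[0,0,0]], "twist": [0,0,0,0,0,0,0,0]}'; python3 st.py; sed -i 's/^cs=.*/cs=snap("scene","scene12.png")/' chk.py; python3 chk.py; python3 -c "
from h import *
for n in ('scene','side'):
    c=capture(n)
    for l in('jig','stop','chuck_key','dial_knob','jig_end','jig_back','oiler','blanks','bushing_bin'): print(n,l,[(round(d['score'],2),world(c,d['position']).round(1).tolist()) for d in spot_point(n,l)[:1]])"
```

```text
time: 36.65
tool_pos: [412.0, -21.4, 161.6]
tcp_rot: [2.73, -0.203, 1.559]
contact_force: [0.2, 0.0, 0.9]
grip_width: 0.4
j [-0.5   0.11  2.24  0.66  0.61 -2.53] F [0.2 0.  0.9] t 36.65
[[0.012, 0.916, 0.402], [0.979, -0.092, 0.18], [0.201, 0.392, -0.898]]
tcp [412.  -21.4 161.6] tip [420.8 -17.4 141.8] front [429.5 -18.3 145.5] left [421.    1.2 145.6] low z 134.3 xang 89.31
corner [631.90866889 -43.20058217  54.        ] [751.19501731 -39.51214774  54.        ] nut [689.29080553   8.40273957  83.5       ] knob [692.36040253 -78.30049575  72.        ]
[6.8966e+02 8.5520e+00 3.4000e-02] [-0.2  0.1  0.  -0.1  0.1 -0.1]
scene jig [(0.59, [687.8, 7.6, 30.3])]
scene stop [(0.73, [745.1, 7.7, 31.2])]
scene chuck_key [(0.64, [623.7, -454.9, 0.7])]
scene dial_knob [(0.61, [693.0, -75.4, 72.0])]
scene jig_end [(0.76, [749.3, 14.9, 43.2])]
scene jig_back [(0.8, [690.1, 55.4, 44.9])]
scene oiler [(0.66, [408.8, -308.7, 2.4])]
scene blanks [(0.77, [393.9, 314.6, 5.7])]
scene bushing_bin [(0.8, [624.9, -453.6, 3.5])]
side jig [(0.59, [690.5, 7.8, 31.6])]
side stop [(0.15, [763.2, -112.8, 31.3])]
side chuck_key [(0.41, [762.5, -111.4, 35.3])]
side dial_knob [(0.64, [688.7, -80.6, 71.5])]
side jig_end []
side jig_back [(0.55, [690.4, 56.6, 44.0])]
side oiler [(0.89, [412.4, -309.6, 0.9])]
side blanks [(0.62, [394.6, 314.6, -0.5])]
side bushing_bin [(0.76, [622.1, -454.4, -0.0])]
```

View pics/chk.png

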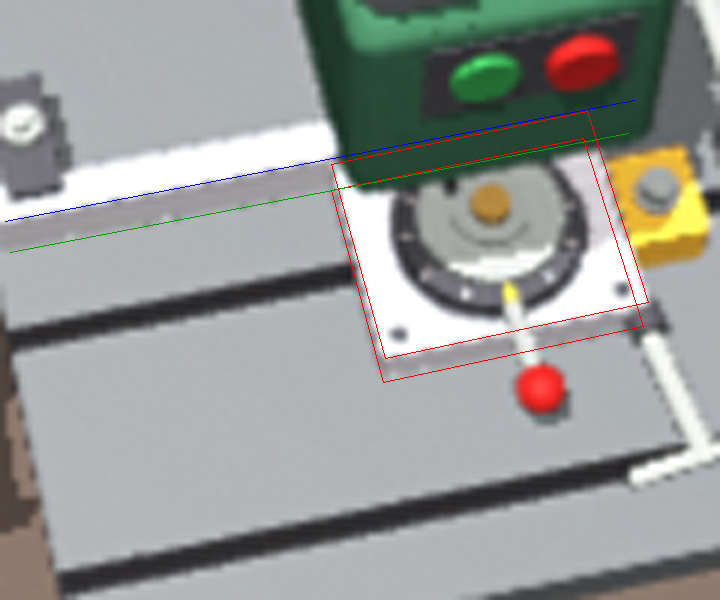

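```bash
python3 -m handwheel '{"translation": [[0,-0.02,0.1],[0,-0.06,0.2],[0,-0.06,0.3],[0,-0.06,0.35],[0,-0.06,0.35],[0,-0.06,0.35],[0,-0.04,0.25],[0,0,0.1]], "twist": [0,0,0,0,0,0,0,0]}' ; python3 -c "
from h import *
snap('wrist','w13.png')
a=cv2.imread('pics/w13.png')[100:250,160:320]; cv2.imwrite('pics/w13c.png',cv2.resize(a,None,fx=4,fy=4,interpolation=cv2.INTER_CUBIC))"
```

```text
time: 38.7
tool_pos: [408.1, -75.0, 469.1]
tcp_rot: [2.738, -0.204, 1.557]
contact_force: [0.3, -0.9, -0.5]
grip_width: 0.6
```

View pics/w13c.png

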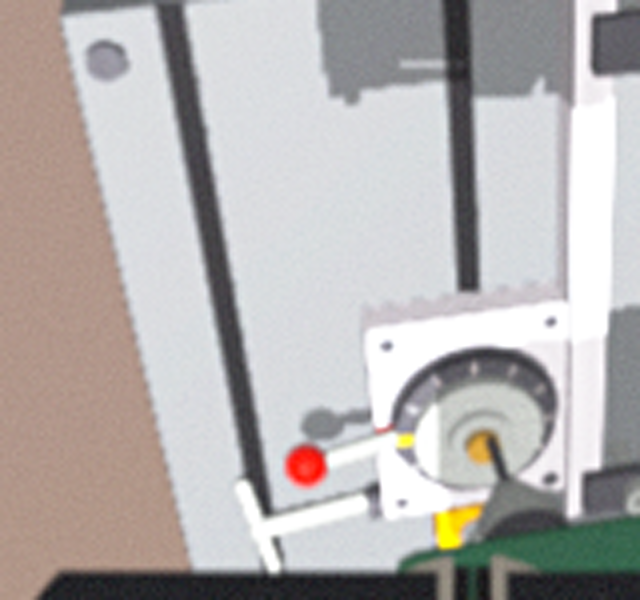

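```bash
python3 - <<'E'
from fit import *
cw=capture('wrist')
s=lambda x,y:(160+(x+.5)/4-.5,100+(y+.5)/4-.5)
it=[(s(366,331),(-60,-50,54)),(s(567,304),(-60,50,54)),(s(387,517),(60,-50,54)),(s(384,430),(0,-48,54)) ]
p=fit(cw,it[:3],[688,7,.02]); p=fit(cw,it,[688,7,.02])
k=ray(cw,s(306,466),72)[:2]; d=k-p[:2]; print(k,np.hypot(*d),np.degrees(np.arctan2(*d[::-1])-p[2])+90)
g=least_squares(lambda a:(proj(cw,[p[0]+88*np.sin(a[0]+p[2]),p[1]-88*np.cos(a[0]+p[2]),72])[0]-s(306,466)),[0.])
print('dial deg',np.degrees(g.x),g.fun)
for a in(-3,0,3):
    q=np.radians(a)+p[2]
    print(a,[((proj(cw,[p[0]+r*np.sin(q),p[1]-r*np.cos(q),z])[0]-[160,100]+.5)*4-.5).round(0) for r,z in((88,72),(38,64.5),(48,54))])
E
```

```text
[6.88556e+02 6.52900e+00 2.60000e-02] [ 0.1  0.3  0.1 -0.3 -0.2 -0.1]
[6.8869e+02 6.9940e+00 2.8000e-02] [ 0.2  0.4  0.3 -0.3  0.1 -0.  -0.6 -0.1]
[692.34281728 -81.7691576 ] 88.83796228652108 0.7304641186661343
dial deg [0.72777298] [ 0.41839634 -0.07329961]
-3 [array([307., 457.]), array([404., 436.]), array([381., 426.])]
0 [array([307., 464.]), array([404., 439.]), array([382., 430.])]
3 [array([309., 471.]), array([405., 442.]), array([382., 433.])]
```

```bash
python3 -c "
from plant import *
print(close_job()); print(get_obs()['time'])"
```

```text
the job is handed in; nothing more can be done
None
the job is handed in; nothing more can be done
```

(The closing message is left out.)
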